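Gauge the sample chamber and present the rod tip at the optical reader

TASK

Set the guide plate on the steel chamber, its two holes over the two locating pins, so that it rests flush, and let go of it. Then take the gauge rod by its handle, push it down the plate's slanted guide tube until its collar stops on the tube's mouth, and draw it right out again, leaving the plate seated. Finish while still holding the rod level in the air with its tip at the reading point, midway between the reader's lens and screen, the rod touching nothing but the gripper; leave the other things on the bench where they are.

Things in the scene. Friction and masses are not known exactly. Their poses are not given: they have to be found in the camera images.
- chamber: Fixed open-topped steel box, 150 (x) x 110 (y) x 50 mm high. Origin: centre of its underside, z up. On its flat rim, 50 mm up, stand two 8 mm steel pins at x, y = (-64, +38) and (+64, -25) mm, 14 mm tall, the upper 6 mm tapering to 3 mm. The plate fits one way round only, its x axis along the chamber's.
- guide_handle (a point): Centre of the handle fin (44 along x, 14 thick along y, 45 mm high) on the loose guide plate; plate's axes, z up. Plate 150 (x) x 110 (y) x 8 mm, 0.33 kg, flat on the bench at first. This point is 33 mm above its underside, 30 mm to +x of its centre. 10 mm through holes at (-64, +38) and (+64, -25) mm from plate centre. Seated, this point is at (30, 0, 83) mm in the chamber's frame.
- guide_tube: Steel tube fixed on the guide plate, moving with it: 24 mm outside, 14 mm bore, 56 mm long, slanted 30 degrees to the plate. Origin: centre of its open mouth, at (-80, 0, 46) mm from the centre of the plate's underside. z points out of the mouth along the tube (plate axes (-0.866, 0, 0.5)): the rod goes in along -z, passing a slot into the open chamber, where its tip runs free.
- rod_grip (a point): Centre of the square handle (16 x 16 mm, 90 mm along x) of the loose gauge rod, 0.14 kg, 218 mm long; x runs along the rod towards the tip, z up. It lies level on a fixed rack, its axis 50 mm above the bench, in two open-topped saddles at x = +128 and -37 mm (12 mm long in x, cheeks to 7 mm above the axis), and can be gripped from above at this point.
- collar_face (a point): Centre of the front face of the rod's collar (24 mm diameter, 8 mm thick), 53 mm ahead of rod_grip on the rod's axis; this face stops on the tube's mouth.
- rod_tip (a point): End of the rod's tip, on its axis, 173 mm ahead of rod_grip (120 mm ahead of the collar face). The shaft is 10 mm in diameter; its last 8 mm taper to 4 mm.
- reading_point (a point): Reading point of the fixed white optical reader, 160 mm above the bench, midway between a lens barrel (40 mm diameter, face 37 mm to +y, back at +77) and a lit screen (54 mm square, 39 mm to -y), on posts at y = +-55 mm from a base 70 (x) x 124 (y) x 14 mm. z up. The gap is open at top and both ends: bring the tip in with the rod pointing about along +x, which points away from the robot.
- reagent_bottle: Bystander, to be left alone: amber bottle, 60 mm diameter, 130 mm tall. Origin: centre of its underside.
- jar: Bystander, to be left alone: clear jar, 64 mm diameter, 75 mm tall. Origin: centre of its underside.
- beaker: Bystander, to be left alone: white open beaker, 68 mm diameter, 85 mm tall. Origin: centre of its underside.
- dish: Bystander, to be left alone: flat clear culture dish, 84 mm diameter, 15 mm tall. Origin: centre of its underside.
- slide_box: Bystander, to be left alone: grey slide box, 85 (x) x 60 (y) x 32 mm. Origin: centre of its underside.
- brush: Bystander, to be left alone: small cleaning brush lying along its x, 160 mm long, about 25 mm high. Origin: centre of its underside.
Mind the look-alikes: they are no part of the job. Leave any orange or red look-alike of the part that bears rod_grip alone. What is shaped like the chamber but purple is not meant.

How it is judged (in metres and radians):
On the way, in this order (a step that is already met when the one before it is completed fails the run):
1. the guide plate rests flush on the chamber, over both pins, and is let go (x of guide_handle in the frame of chamber between 0.0265 and 0.0335 m and y of guide_handle in the frame of chamber between -0.0035 and 0.0035 m and z of guide_handle in the frame of chamber between 0.0805 and 0.0855 m and angle between the x axis of guide_handle and the x axis of chamber, either way round below 0.06 rad and angle between guide_handle's own z axis and vertical below 0.04 rad and contact force between the fingers and guide_plate below 0.2 N and contact force between guide_plate and chamber above 1 N), for 0.2 s.
2. the rod is in the guide tube, its collar stopped on the tube's mouth (z of collar_face in the frame of guide_tube below 0.003 m and distance between collar_face and guide_tube below 0.007 m and angle between the x axis of rod_grip and the z axis of guide_tube, either way round below 0.12 rad and contact force between gauge_rod and guide_plate above 0.5 N and x of guide_handle in the frame of chamber between 0.0265 and 0.0335 m and y of guide_handle in the frame of chamber between -0.0035 and 0.0035 m and z of guide_handle in the frame of chamber between 0.0805 and 0.0855 m and angle between the x axis of guide_handle and the x axis of chamber, either way round below 0.06 rad and angle between guide_handle's own z axis and vertical below 0.04 rad), for 0.1 s.
3. the rod is drawn right out of the tube, the plate still seated (z of rod_tip in the frame of guide_tube above 0.005 m and x of guide_handle in the frame of chamber between 0.0265 and 0.0335 m and y of guide_handle in the frame of chamber between -0.0035 and 0.0035 m and z of guide_handle in the frame of chamber between 0.0805 and 0.0855 m and angle between the x axis of guide_handle and the x axis of chamber, either way round below 0.06 rad and angle between guide_handle's own z axis and vertical below 0.04 rad), for 0.1 s.
At the end, for the whole second after the job is handed in: Rod held still in the gripper, level within 0.1 rad, tip within 15 mm of the reading point, touching neither reader nor plate; the plate, untouched by the gripper, flush on the chamber (3.5 mm sideways, 2.5 mm in height, 0.06 rad heading, 0.04 rad tilt) (distance between rod_tip and reading_point below 0.015 m and angle between rod_tip's own x axis and vertical between 1.4708 and 1.6708 rad and contact force between the fingers and gauge_rod above 2 N and linear speed of gauge_rod below 0.02 m/s and contact force between gauge_rod and reader below 0.1 N and contact force between each of gauge_rod, the fingers and guide_plate below 0.1 N and x of guide_handle in the frame of chamber between 0.0265 and 0.0335 m and y of guide_handle in the frame of chamber between -0.0035 and 0.0035 m and z of guide_handle in the frame of chamber between 0.0805 and 0.0855 m and angle between the x axis of guide_handle and the x axis of chamber, either way round below 0.06 rad and angle between guide_handle's own z axis and vertical below 0.04 rad); the arm keeps its last pose, push and grip.
It fails at once if a bystander (bottle, jar, beaker, dish, slide box or brush) is moved by more than 30 mm (distance of any of reagent_bottle, jar, beaker, dish, slide_box, brush from where it was at the start of the episode above 0.03 m).
It also fails if it takes over 72 s, if anything falls off the work surface, if the arm or the gripper's body presses on something with over 40 N, if the wrist force passes 120 N, or if a joint passes its speed limit or range.

ROBOT

A 6-joint arm with a two-finger parallel gripper is mounted at the origin on the work surface. World frame = base frame: x ahead of the robot, y to its left, z up, the work surface at z = 0. Lengths are in m, angles in degrees, forces in N, time in s.
With the tool pointing down it reaches from about 0.3 to 0.75 m from the base axis. Payload 8.5 kg.
Tool frame: the origin (TCP) lies at the very end of the fingers, on their centre line; the grasp point (between the pads) lies env.pinch_z behind it (env.pinch_z is the distance from the TCP to the grasp point, in m); z points along the fingers, y is the line along which they close (so a half turn about z gives the same grasp; the last joint's range is limited). The gripper opens to 85 mm and grips with 20 to 120 N. Pads are 22 mm wide; open, the fingers measure 114 mm over their backs; the gripper's body (76 mm by 85 mm) begins 54 mm behind the grasp point. The pads swing forward as they close: fully open they stand 13 mm farther back than shut.
Start: joints at [-88.768, 21.807, 74.336, -0, 83.858, -12.336], TCP at [0.129, -0.535, 0.231] pointing down, gripper open.
Joint ranges: [-178.18, 178.18], [-50.72, 133.34], [12.68, 142.11], [-81.47, 261.47], [9.98, 163.14], [-165.26, 165.26]. Speed limits (degrees/s): [136.94, 136.94, 180, 180, 180, 180].

INTERFACE

Orientations are given as a 3x3 rotation matrix whose columns are the frame's x, y, z axes.
In Python, from rig import telemetry, get_image, env gives the robot as it stands. The module is installed in compiled form; this text tells all that it offers.
- The arm moves only by the tool apply_moves, never from a script. Its argument "series" is a list of rows, each a list of 7 numbers: the shift along the tool's x, y, z in mm, then the turn, a rotation vector about the tool's x, y, z in degrees, then the opening, from 0 (shut) to 1 (fully open). A call has 1 to 12 rows; each row shifts and turns the commanded pose from where the row before left it, along the tool's axes as they then stand; what a row does not reach is not made up. A row lasts 1/8 s, in which the tool goes at most 62.5 mm and 10.7 degrees, less where a joint would pass 70% of its speed; a pose out of reach is approached as far as the arm can. A call with a gripper value outside its range is refused whole. The fingers move at their own pace and stop on an object; "grip_force" is the grip in N (left out, the last holds). Time passes only in rows, so rows that do not move let the fingers close. It gives the time, the measured TCP pose, the force, the opening and the grip force at its end, in the units of the state.
- telemetry.observe(): the state, without advancing time (a new reading comes with each control period).
- get_image(name): name is "scene" or "side" or "wrist"; returns a dict with "frame" (400x640x3 uint8, red, green, blue), "z_map" (400x640 float32, m along the optical axis (not along the pixel's ray), 0 where there is no reading), "vertical_fov" (degrees; the focal length in pixels is half the picture's height over the tangent of half this angle, whatever the lens; pixels are square), "cx", "cy" (the principal point, pixels), "eye" and "attitude" of the camera in the world; the wrist camera has in their place "mount" (4x4, takes a point from camera to tool coordinates, whose origin is the TCP and whose axes are the flange's). Camera axes: x right, y up, looking along -z (the intrinsics and any distortion apply to the point x, -y, -z); pixel columns grow to the right and rows downward; lengths in m; the calibration is good to about 2 mm. A picture is of the moment at which its call begins: read the wrist's pose just before it.
- env.close_job(): hands the job in; it is judged then, once.
The state is a dict: "time_s": time; "q": joint angles; "qvel": joint speeds; "joint_efforts": joint torques, N m; "position": TCP position; "tool_rot": TCP orientation; "ft_force": force on the tool from outside, world axes, zero at the start; "wrist_torque": the same for the moment, N m; "grip_width": finger opening in m; "gripper_force": force on a finger pad.
Only numpy, scipy, OpenCV 4.12 (cv2) and the standard library are available. Lean on these libraries where they do the work, as an engineer would, in place of code of your own. Each camera call takes 0.05 s, during which the arm holds its last target. There are 200 camera calls.

## Working session

There is one attempt and no reset: what is moved stays moved. The work goes in short steps, Python scripts to look and compute and a tool call to move; the robot and the scene stay as the last step left them, time stands still between calls to the robot, and variables do not carry over. Pictures are saved under pics/ and viewed, at most 13 in all, crops included, and the job is handed in when it is done.

Besides the shell and the picture viewer there is one more tool, called after ">>>" as name(argument=value, ...) on one line, values as JSON. apply_moves: Moves the arm, as the interface text tells. Its arguments: {"type":"object","properties":{"series":{"type":"array"},"grip_force":{"type":"number"}},"required":["series"]}

```bash
mkdir -p pics; cat > h.py <<'E'
import numpy as np, cv2
from rig import telemetry, get_image, env
def cam(name):
    s=telemetry.observe(); d=get_image(name)
    if 'mount' in d:
        T=np.eye(4);T[:3,:3]=np.array(s['tool_rot']);T[:3,3]=s['position']
        M=T@np.array(d['mount']); d['eye']=M[:3,3]; d['attitude']=M[:3,:3]
    d['eye']=np.array(d['eye']);d['attitude']=np.array(d['attitude']).reshape(3,3)
    d['f']=200/np.tan(np.radians(d['vertical_fov'])/2)
    return d
def cloud(d):
    v,u=np.mgrid[0:400,0:640]; z=d['z_map']
    P=np.stack([(u-d['cx'])/d['f']*z,-(v-d['cy'])/d['f']*z,-z],-1)
    W=P@d['attitude'].T+d['eye']; W[z==0]=np.nan
    return W
def ray(d,u,v,h):
    r=d['attitude']@np.array([(u-d['cx'])/d['f'],-(v-d['cy'])/d['f'],-1]); return d['eye']+r*(h-d['eye'][2])/r[2]
def save(d,n): cv2.imwrite('pics/'+n+'.png',cv2.cvtColor(d['frame'],cv2.COLOR_RGB2BGR))
E
python3 - <<'E'
from h import *
import pickle
print(env.pinch_z, telemetry.observe())
for n in ['scene','side','wrist']:
    d=cam(n); save(d,n); pickle.dump(d,open(n+'.pkl','wb')); print(n,d.keys(),d['eye'],d['attitude'].round(3).tolist(),d['f'],d['cx'],d['cy'],(d['z_map']>0).mean())
E
```

```text
0.0187 {'time_s': 0.0, 'q': array([-8.87678033e+01,  2.18412058e+01,  7.43856419e+01,  4.07651250e-04,
        8.38599090e+01, -1.23341866e+01]), 'qvel': array([-0.00407406,  0.06635937, -0.06859569,  0.0540448 , -0.02764329,
        0.06397837]), 'joint_efforts': array([ 2.69208111e-03, -4.48464739e+01, -2.31278247e+01, -8.02697446e-05,
        4.78009722e-03,  3.86428937e-06]), 'position': array([ 0.12902218, -0.53433785,  0.23070454]), 'tool_rot': array([[ 9.72098980e-01,  2.34571038e-01, -2.54891237e-05],
       [ 2.34570806e-01, -9.72097858e-01,  1.51399363e-03],
       [ 3.30361134e-04, -1.47773067e-03, -9.99998854e-01]]), 'ft_force': array([-0.43481158, -0.88787229,  0.53729181]), 'wrist_torque': array([-0.04585003, -0.01048587,  0.06552696]), 'gripper_force': 0.0, 'grip_width': 0.08553636517042827}
scene dict_keys(['frame', 'z_map', 'vertical_fov', 'cx', 'cy', 'eye', 'attitude', 'f']) [1.38911733 0.54462684 0.7590624 ] [[-0.497, -0.458, 0.737], [0.867, -0.282, 0.41], [0.02, 0.843, 0.538]] 413.93138348133874 314.74127201269255 195.7607431355025 0.9959609375
side dict_keys(['frame', 'z_map', 'vertical_fov', 'cx', 'cy', 'eye', 'attitude', 'f']) [0.34374769 1.02923917 0.89588812] [[-0.992, 0.064, -0.109], [-0.125, -0.605, 0.786], [-0.016, 0.794, 0.608]] 400.31882944078984 317.72305766279146 206.3473381458833 0.99610546875
wrist dict_keys(['frame', 'z_map', 'vertical_fov', 'cx', 'cy', 'mount', 'eye', 'attitude', 'f']) [ 0.19604277 -0.51814247  0.37381146] [[0.234, 0.936, 0.264], [-0.972, 0.225, 0.065], [0.001, -0.272, 0.962]] 318.83787082464875 322.4822325350487 203.6067433695437 0.99615625
```

View pics/scene.png

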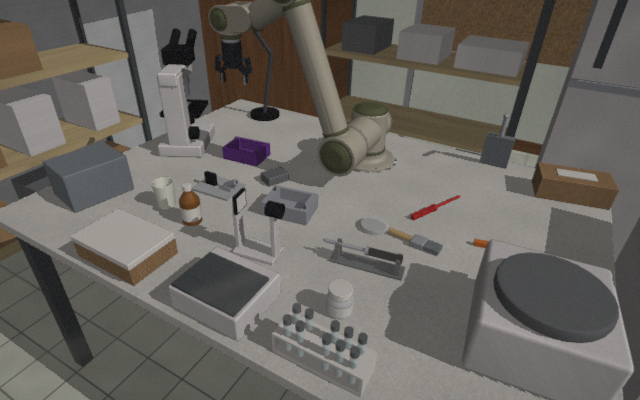

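View pics/side.png

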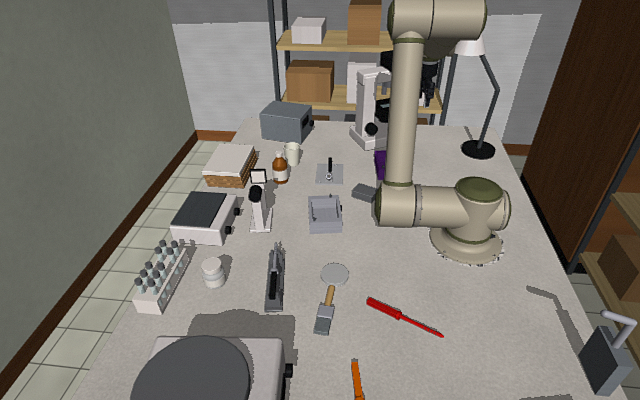

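Scene view: the guide plate is at (217,187), the grey chamber at (290,203) and its purple look-alike at (246,150). The grey rod lies on the rack at (368,253), with look-alike rods in red at (436,207) and orange at (482,243). The reader is at (258,225), the bottle at (190,206), the beaker at (163,192), the jar at (340,298), the dish at (374,227), the brush at (415,238) and the slide box at (275,176). The side view agrees: plate (330,172), chamber (325,213), rod (275,275) with its tip towards -y, reader (260,205).

Next I'll make a rectified top view from depth.

```bash
python3 - <<'E'
from h import *
import pickle
x0,y0,s=0.15,-0.62,1.5e-3   # rows: x decreasing down; cols: y
W,H=800,460
img=np.zeros((H,W,3),np.uint8);hz=np.full((H,W),-1.)
for n in ['side','scene']:
    d=pickle.load(open(n+'.pkl','rb'));P=cloud(d)
    print(n,[np.round(P[v,u],3).tolist() for v,u in ([(172,335),(213,325),(275,275)] if n=='side' else [(187,217),(214,290),(255,382),(243,330)])])
    m=np.isfinite(P[...,0])&(P[...,2]<.3)&(P[...,2]>-.02)
    p=P[m];c=d['frame'][m]
    u=((0.62-p[:,1])/s).astype(int);v=((0.84-p[:,0])/s).astype(int)
    ok=(u>=1)&(u<W-1)&(v>=1)&(v<H-1)
    o=np.argsort(p[ok][:,2])
    for i in o:
        uu,vv=u[ok][i],v[ok][i];z=p[ok][i,2]
        sub=hz[vv-1:vv+1,uu-1:uu+1];k=sub<z
        sub[k]=z; img[vv-1:vv+1,uu-1:uu+1][k]=c[ok][i]
cv2.imwrite('pics/top.png',cv2.cvtColor(img,cv2.COLOR_RGB2BGR)); np.save('hz.npy',hz)
E
```

```text
side [[0.461, -0.356, 0.007], [0.472, -0.081, 0.009], [0.573, 0.276, 0.06]]
scene [[0.481, -0.351, 0.002], [0.521, -0.023, 0.031], [0.58, 0.299, 0.054], [0.548, 0.131, 0.001]]
```

View pics/top.png

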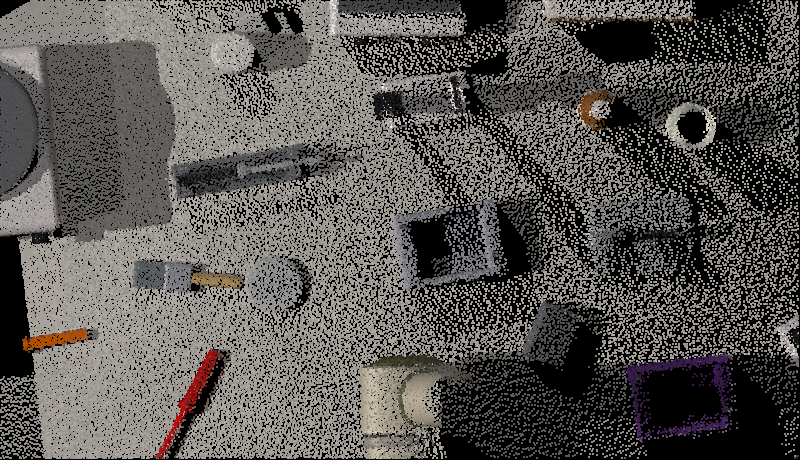

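View pics/wrist.png

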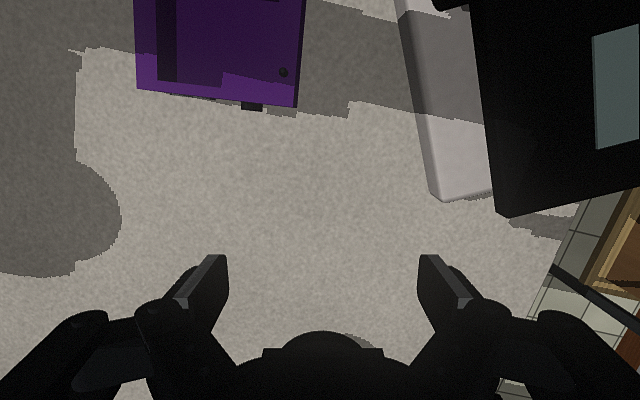

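Top view (x = 0.84-0.0015·row, y = 0.62-0.0015·col): chamber centre at (450,245), so about (.47,-.055). The plate is at about (645,232), so (.49,-.35), with its fin at (660,235). The reader is at (420,97) and the rod runs from (240,170) to (345,155) with its tip towards -y. The wrist view shows only the purple look-alike at (220,50). Candidates are listed above; I choose the light grey chamber and the grey rod on the rack. Next I'll move the wrist camera above the plate and chamber for a close look.

>>> apply_moves(series=[[36.6, -19.8, -3.3, 0, 0, 0, 1], [36.6, -19.8, -3.3, 0, 0, 0, 1], [36.6, -19.8, -3.3, 0, 0, 0, 1], [36.6, -19.8, -3.3, 0, 0, 0, 1], [36.6, -19.8, -3.3, 0, 0, 0, 1], [36.6, -19.8, -3.3, 0, 0, 0, 1], [36.6, -19.8, -3.3, 0, 0, 0, 1], [36.6, -19.8, -3.3, 0, 0, 0, 1], [36.6, -19.8, -3.3, 0, 0, 0, 1], [36.6, -19.8, -3.3, 0, 0, 0, 1], [36.6, -19.8, -3.3, 0, 0, 0, 1], [36.6, -19.8, -3.3, 0, 0, 0, 1]])

```text
time_s: 1.65
position: [0.5011, -0.1995, 0.2708]
tool_rot: [[0.972, 0.235, -0.0], [0.235, -0.972, 0.0], [-0.0, -0.0, -1.0]]
ft_force: [-0.5, 0.3, 0.9]
grip_width: 0.0849
gripper_force: 0.0
```

>>> apply_moves(series=[[0, 0, 0, 0, 0, 6.8, 1], [0, 0, 0, 0, 0, 6.8, 1], [0, 0, 0, 0, 0, 0, 1], [0, 0, 0, 0, 0, 0, 1]])

```text
time_s: 2.15
position: [0.5001, -0.2007, 0.2708]
tool_rot: [[1.0, 0.001, -0.0], [0.001, -1.0, 0.0], [-0.0, -0.0, -1.0]]
ft_force: [-0.0, 0.5, -0.2]
grip_width: 0.0853
gripper_force: 0.0
```

```bash
python3 - <<'E'
from h import *
import pickle
d=cam('wrist');save(d,'w2');pickle.dump(d,open('w2.pkl','wb'));print(d['eye'],telemetry.observe()['position'])
E
```

```text
[ 0.56909666 -0.20037228  0.41384149] [ 0.50015345 -0.20073715  0.27085692]
```

View pics/w2.png

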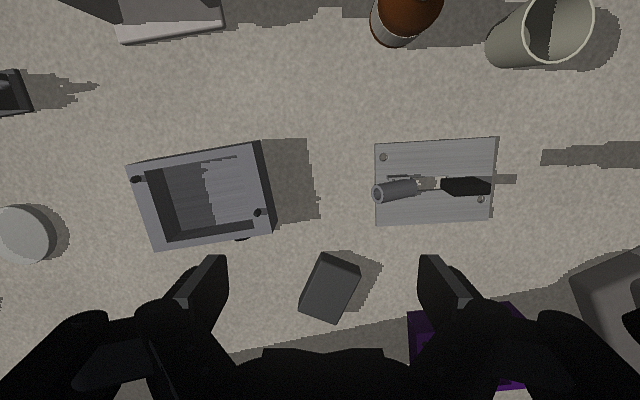

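The wrist view shows the chamber with pins at about (137,179) and (257,212). The plate has holes at (383,157) and (480,199), its tube mouth at (380,194) and its fin at (466,186). Both have +x to the right (world -y), so only a small turn is needed. Next I'll measure.

```bash
cat > meas.py <<'E'
from h import *
def rect(P,m,name,h=None,d=None):
    m=cv2.morphologyEx(m.astype(np.uint8),cv2.MORPH_OPEN,np.ones((3,3)))
    cs,_=cv2.findContours(m,cv2.RETR_EXTERNAL,cv2.CHAIN_APPROX_NONE)
    c=max(cs,key=cv2.contourArea)[:,0]
    W=np.array([ray(d,u,v,h)[:2] for u,v in c]) if h is not None else P[c[:,1],c[:,0],:2]
    W=W[np.isfinite(W[:,0])]
    r=cv2.minAreaRect((W*1000).astype(np.float32)); b=cv2.boxPoints(r)
    e=[b[1]-b[0],b[2]-b[1]]; L=max(e,key=np.linalg.norm); L=L*(1 if L[1]<0 else -1)
    print(name,'c',np.round(r[0],1),'size',np.round(r[1],1),'long axis heading',round(float(np.degrees(np.arctan2(L[1],L[0]))),2)); return np.array(r[0]),L
E
python3 - <<'E'
from meas import *
import pickle
d=pickle.load(open('w2.pkl','rb'));P=cloud(d)
z=P[...,2];x=P[...,0];y=P[...,1]
print('bench z',np.nanmedian(z[240:,120:300][:20]), 'std',np.nanstd(z[300:320,230:290]))
ch=(y>-.17)&(y<.06)&(x>.35)&(x<.6)
print('rim z',np.nanmedian(z[ch&(z>.04)&(z<.06)]))
rect(P,ch&(z>.04)&(z<.07),'chamber',.05,d)
pl=(y<-.22)&(y>-.5)&(x>.38)&(x<.6)
print('plate z',np.nanmedian(z[150:155,400:480]),z[215:220,400:440].mean())
rect(P,pl&(z>.004),'plate depth',.008,d)
f=pl&(z>.05)&(z<.065)&(d['frame'].max(-1)<70)
rect(P,f,'fin',.0555,d)
g=cv2.cvtColor(d['frame'],cv2.COLOR_RGB2GRAY)
for n,(u,v),h in [('holeA',(383,157),.008),('holeB',(480,199),.008),('pinA',(137,179),.06),('pinB',(257,212),.06)]:
    w=g[v-8:v+9,u-8:u+9].astype(float); 
    m=w<(np.median(w)-25); m=cv2.connectedComponentsWithStats(m.astype(np.uint8))
    k=1+np.argmax(m[2][1:,4]); q=m[3][k]+[u-8,v-8]; print(n,q,m[2][k],ray(d,*q,h).round(4), 'z',z[v-4:v+5,u-4:u+5].max())
E
```

```text
bench z 0.00029562598821775143 std 0.000779785846813173
rim z 0.04992726643588666
chamber c [470.9 -57.9] size [110.5 152.4] long axis heading -80.12
plate z 0.008872937150221694 nan
plate depth c [ 255.4 -522.7] size [374.3 252.6] long axis heading -90.07
fin c [ 485.  -372.8] size [14.2 44.1] long axis heading -85.71
holeA [382.59183673 156.91836735] [ 4  4  9  9 49] [ 0.5161 -0.2777  0.008 ] z nan
holeB [479.86792453 194.60377358] [  0   0  17  12 106] [ 0.4668 -0.4082  0.008 ] z 0.011070248638924973
pinA [138.23728814 178.11016949] [  1   0  16  13 118] [0.4988 0.0063 0.06  ] z 0.06355459658932028
pinB [259.34444444 211.7       ] [ 4  4 13  9 90] [ 0.4593 -0.128   0.06  ] z nan
```

>>> apply_moves(series=[[-5, 57, 18, 0, 0, 0, 1], [-5, 57, 18, 0, 0, 0, 1], [-5, 57, 18, 0, 0, 0, 1], [0, 0, 0, 0, 0, -10.5, 1], [0, 0, 0, 0, 0, -10.5, 1], [0, 0, 0, 0, 0, -10.5, 1], [0, 0, 0, 0, 0, -10.5, 1], [0, 0, 0, 0, 0, -10.5, 1], [0, 0, 0, 0, 0, -10.5, 1], [0, 0, 0, 0, 0, -10.5, 1], [0, 0, 0, 0, 0, -10.5, 1], [0, 0, 0, 0, 0, -10.3, 1]])

```text
time_s: 3.7
position: [0.485, -0.3717, 0.2169]
tool_rot: [[-0.082, 0.997, -0.0], [0.997, 0.082, 0.0], [0.0, -0.0, -1.0]]
ft_force: [-1.2, 0.7, 0.5]
grip_width: 0.0853
gripper_force: 0.0
```

>>> apply_moves(series=[[0, 0, 0, 0, 0, 0, 1], [0, 0, 0, 0, 0, 0, 1]])

```text
time_s: 3.95
position: [0.4851, -0.3717, 0.2169]
tool_rot: [[-0.071, 0.997, -0.0], [0.997, 0.071, 0.0], [0.0, 0.0, -1.0]]
ft_force: [0.4, 0.1, -0.2]
grip_width: 0.0855
gripper_force: 0.0
```

```bash
python3 - <<'E'
from meas import *
d=cam('wrist');save(d,'w3');P=cloud(d);z=P[...,2];x=P[...,0];y=P[...,1]
pl=(y<-.25)&(y>-.45)&(x>.4)&(x<.56)
rect(P,pl&(z>.045)&(z<.062)&(d['frame'].max(-1)<70)&(y<-.33),'fin',.0555,d)
print(telemetry.observe()['position'])
im=cv2.imread('pics/w3.png');cv2.imwrite('pics/w3.png',im)
E
```

```text
fin c [ 484.3 -373.4] size [12.9 43.2] long axis heading -86.29
[ 0.48507516 -0.37168058  0.21690724]
```

View pics/w3.png

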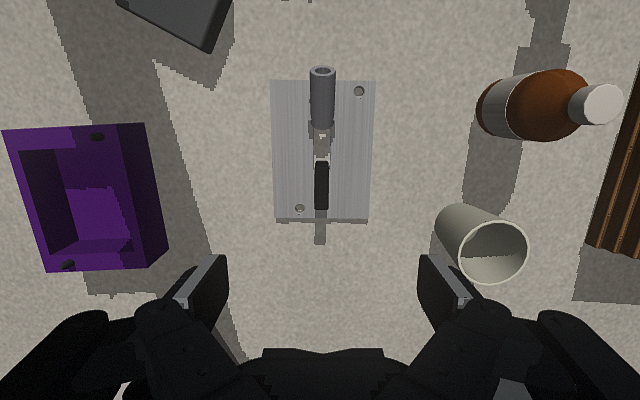

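The view shows the fin at (322,185), aligned with the tool, and the tube mouth at (322,72). The bottle and beaker are clear of the fingers. Next I descend and grip.

>>> apply_moves(series=[[-1.5, -0.5, 50, 0, 0, 0, 1], [0, 0, 50, 0, 0, 0, 1], [0, 0, 50, 0, 0, 0, 1], [0, 0, 30, 0, 0, 0, 1], [0, 0, 19, 0, 0, 0, 1], [0, 0, 0, 0, 0, 0, 1], [0, 0, 0, 0, 0, 0, 0], [0, 0, 0, 0, 0, 0, 0], [0, 0, 0, 0, 0, 0, 0], [0, 0, 0, 0, 0, 0, 0], [0, 0, 0, 0, 0, 0, 0], [0, 0, 0, 0, 0, 0, 0]], grip_force=80)

```text
time_s: 5.5
position: [0.4849, -0.3733, 0.0185]
tool_rot: [[-0.074, 0.997, 0.001], [0.997, 0.074, -0.001], [-0.001, 0.0, -1.0]]
ft_force: [-0.7, -0.1, 5.5]
grip_width: 0.0133
gripper_force: 79.1
```

>>> apply_moves(series=[[0, 0, 0, 0, 0, 0, 0], [0, 0, 0, 0, 0, 0, 0], [0, 0, -10, 0, 0, 0, 0], [0, 0, -40, 0, 0, 0, 0], [0, 0, -50, 0, 0, 0, 0], [0, 0, -50, 0, 0, 0, 0], [0, 0, 0, 0, 0, 0, 0], [0, 0, 0, 0, 0, 0, 0]])

```text
time_s: 6.5
position: [0.4842, -0.3726, 0.1666]
tool_rot: [[-0.074, 0.997, -0.002], [0.997, 0.074, 0.002], [0.002, -0.002, -1.0]]
ft_force: [-0.4, 0.4, -5.2]
grip_width: 0.0125
gripper_force: 78.7
```

```bash
python3 - <<'E'
from meas import *
import pickle
for n in ['w2','side','scene']:
    d=pickle.load(open(n+'.pkl','rb')) if n=='w2' else cam(n)
    if n!='w2': pickle.dump(d,open(n+'2.pkl','wb')); save(d,n+'2')
    P=cloud(d); z=P[...,2];x=P[...,0];y=P[...,1]
    ch=(y>-.17)&(y<.06)&(x>.36)&(x<.57)
    m=ch&(abs(z-.05)<.0035)
    print(n,'rim z',np.median(z[m]),m.sum())
    q=P[m][:,:2]*1000
    r=cv2.minAreaRect(q.astype(np.float32));print(' cloud rect',r)
    rect(P,m,'ray',.05,d)
    # pins
    mp=ch&(z>.0555)&(z<.07)
    nn,lab,st,ce=cv2.connectedComponentsWithStats(mp.astype(np.uint8))
    for k in range(1,nn):
        if st[k,4]>=4: w=P[lab==k]; print('  pin',st[k,4],ce[k].round(1),np.mean(w,0).round(4),'zmax',w[:,2].max().round(4))
E
```

```text
w2 rim z 0.0500190417635043 4749
 cloud rect ((470.3334655761719, -56.31598663330078), (110.38656616210938, 151.62371826171875), 9.928305625915527)
ray c [470.7 -57.2] size [110.2 150.9] long axis heading -80.11
  pin 50 [134.  179.1] [0.4976 0.011  0.0602] zmax 0.0647
  pin 41 [256.8 212.9] [ 0.458  -0.1251  0.0606] zmax 0.0649
side rim z 0.05056525590191052 366
 cloud rect ((472.4862060546875, -55.692054748535156), (109.9175033569336, 156.48924255371094), 9.301868438720703)
ray c [ 498.8 -113.1] size [54.  24.1] long axis heading -174.01
  pin 4 [329.5 195. ] [ 0.4602 -0.1237  0.0584] zmax 0.061
  pin 5 [313.4 218.8] [0.4992 0.0167 0.0595] zmax 0.0637
scene rim z 0.05080924572584333 391
 cloud rect ((470.0887451171875, -57.33064270019531), (115.0235595703125, 152.7772216796875), 10.49402904510498)
ray c [457.6   7.5] size [116.   29.2] long axis heading -159.96
  pin 6 [274.2 187.3] [ 0.4583 -0.1237  0.0613] zmax 0.0672
  pin 8 [304.2 205.8] [0.4981 0.0135 0.0608] zmax 0.0668
```

>>> apply_moves(series=[[24, 1, 0, 0, 0, 0, 0], [50, 2.4, 0, 0, 0, 0, 0], [55, 2.4, 0, 0, 0, 0, 0], [55, 2.4, 0, 0, 0, 0, 0], [50, 2.4, 0, 0, 0, 0, 0], [36, 1.7, 0, 0, 0, 0, 0], [15.7, 0.7, 0, 0, 0, 0, 0], [0, 0, 0, 0, 0, -2.8, 0], [0, 0, 0, 0, 0, -2.8, 0], [0, 0, 0, 0, 0, 0, 0], [0, 0, 0, 0, 0, 0, 0], [0, 0, 0, 0, 0, 0, 0]])

```text
time_s: 8.1
position: [0.4764, -0.0875, 0.1678]
tool_rot: [[-0.171, 0.985, -0.0], [0.985, 0.171, 0.0], [0.0, -0.0, -1.0]]
ft_force: [-0.3, 0.5, -4.0]
grip_width: 0.0132
gripper_force: 78.5
```

```bash
python3 - <<'E'
from meas import *
s=telemetry.observe();R=np.array(s['tool_rot']);p=np.array(s['position']);print(p,R.round(4).tolist(),'psi',np.degrees(np.arctan2(R[1,0],R[0,0])))
d=cam('wrist');save(d,'w4');P=cloud(d)
T=(P-p)@R*1000  # tool coords mm
f=d['frame'];print(np.nanmin(T[...,2]))
m=(abs(T[...,2]-12)<14)&(abs(T[...,1])<57)&(T[...,0]>-60)&(T[...,0]<115)
q=T[m]; 
# plate top plane robust
A=np.c_[q[:,:2],np.ones(len(q))]
k=np.ones(len(q),bool)
for i in range(15):
    c=np.linalg.lstsq(A[k],q[k,2],rcond=None)[0];k=abs(A@c-q[:,2])<max(1.5,8-i)
print('plate plane in tool (slope x,y, z0)',c.round(4),k.sum())
mm=np.zeros(m.shape,np.uint8);mm[m]=k
mm=cv2.morphologyEx(mm,cv2.MORPH_OPEN,np.ones((3,3)))
r=cv2.minAreaRect(T[mm>0][:,:2].astype(np.float32));print('plate rect tool',r)
E
```

```text
[ 0.47641036 -0.08749151  0.16775874] [[-0.1705, 0.9854, -0.0003], [0.9854, 0.1705, 0.0001], [0.0001, -0.0003, -1.0]] psi 99.81858072916505
-98.87009423249692
plate plane in tool (slope x,y, z0) [3.4000e-03 9.0000e-04 9.8842e+00] 42734
plate rect tool ((39.146217346191406, 0.09876251220703125), (130.286865234375, 110.74030303955078), 0.06804138422012329)
```

View pics/w4.png

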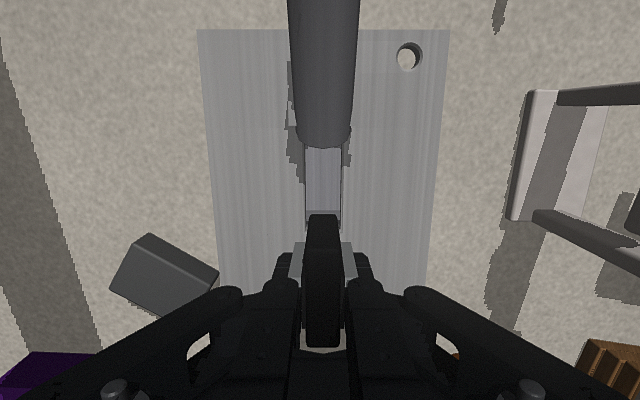

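The plate hangs level and centred: hole at (409,57), plate front edge at row 30, and a plane slope of only 0.003. Next I descend to just above the pins, then lower gently.

>>> apply_moves(series=[[1.2, -0.3, 40, 0, 0, -0.1, 0], [0, 0, 30, 0, 0, 0, 0], [0, 0, 10, 0, 0, 0, 0], [0, 0, 0, 0, 0, 0, 0], [0, 0, 2, 0, 0, 0, 0], [0, 0, 2, 0, 0, 0, 0], [0, 0, 2, 0, 0, 0, 0], [0, 0, 2, 0, 0, 0, 0], [0, 0, 2, 0, 0, 0, 0], [0, 0, 0, 0, 0, 0, 0]])

```text
time_s: 9.4
position: [0.4759, -0.0861, 0.0778]
tool_rot: [[-0.173, 0.985, -0.0], [0.985, 0.173, 0.0], [0.0, -0.0, -1.0]]
ft_force: [0.5, -0.5, -4.2]
grip_width: 0.013
gripper_force: 78.4
```

>>> apply_moves(series=[[0, 0, 2, 0, 0, 0, 0], [0, 0, 2, 0, 0, 0, 0], [0, 0, 0, 0, 0, 0, 0], [0, 0, 0, 0, 0, 0, 0]])

```text
time_s: 9.9
position: [0.4757, -0.0859, 0.0737]
tool_rot: [[-0.173, 0.985, -0.001], [0.985, 0.173, 0.001], [0.001, -0.001, -1.0]]
ft_force: [-1.4, 3.3, -5.2]
grip_width: 0.013
gripper_force: 78.5
```

>>> apply_moves(series=[[0, 0, 2, 0, 0, 0, 0], [0, 0, 2, 0, 0, 0, 0], [0, 0, 0, 0, 0, 0, 0], [0, 0, 0, 0, 0, 0, 0]])

```text
time_s: 10.4
position: [0.4757, -0.0859, 0.0697]
tool_rot: [[-0.173, 0.985, -0.001], [0.985, 0.173, 0.001], [0.001, -0.001, -1.0]]
ft_force: [-1.0, 4.0, -5.0]
grip_width: 0.0129
gripper_force: 78.6
```

>>> apply_moves(series=[[0, 0, 1, 0, 0, 0, 0], [0, 0, 1, 0, 0, 0, 0], [0, 0, 0, 0, 0, 0, 0], [0, 0, 0, 0, 0, 0, 0]])

```text
time_s: 10.9
position: [0.4758, -0.0858, 0.0684]
tool_rot: [[-0.173, 0.985, -0.0], [0.985, 0.173, 0.0], [0.0, 0.0, -1.0]]
ft_force: [-4.4, 6.3, 3.8]
grip_width: 0.0127
gripper_force: 79.8
```

>>> apply_moves(series=[[0, 0, 0, 0, 0, 0, 1], [0, 0, 0, 0, 0, 0, 1], [0, 0, 0, 0, 0, 0, 1], [0, 0, 0, 0, 0, 0, 1], [0, 0, 0, 0, 0, 0, 1], [0, 0, 0, 0, 0, 0, 1], [0, 0, -20, 0, 0, 0, 1], [0, 0, -50, 0, 0, 0, 1], [0, 0, -50, 0, 0, 0, 1], [0, 0, -40, 0, 0, 0, 1], [0, 0, 0, 0, 0, 0, 1], [0, 0, 0, 0, 0, 0, 1]])

```text
time_s: 12.4
position: [0.4755, -0.086, 0.2271]
tool_rot: [[-0.173, 0.985, -0.001], [0.985, 0.173, 0.001], [0.001, -0.001, -1.0]]
ft_force: [-0.3, 0.5, -0.8]
grip_width: 0.0857
gripper_force: 0.0
```

```bash
python3 - <<'E'
from meas import *
s=telemetry.observe();print(s['position'],s['q'].round(1),s['grip_width'])
d=cam('wrist');save(d,'w5');P=cloud(d);z=P[...,2];x=P[...,0];y=P[...,1]
ch=(y>-.18)&(y<.06)&(x>.36)&(x<.57)
m=ch&(abs(z-.058)<.006); q=P[m];A=np.c_[q[:,:2]-[.471,-.057],np.ones(len(q))];k=np.ones(len(q),bool)
for i in range(10): c=np.linalg.lstsq(A[k],q[k,2],rcond=None)[0];k=abs(A@c-q[:,2])<.002
print('plate top plane',c.round(4),k.sum())
rect(P,m,'plate',.058,d)
rect(P,ch&(z>.09)&(z<.115)&(d['frame'].max(-1)<70),'fin',.1055,d)
# rod & reader from fixed cams
for n in ['side2','scene2']:
    import pickle
    d=pickle.load(open(n+'.pkl','rb'));P=cloud(d);z=P[...,2];x=P[...,0];y=P[...,1]
    g=(y>.1)&(y<.4)&(x>.5)&(x<.68)&(z>.04)&(z<.075)
    q=P[g]; print(n,'rod',len(q),q.min(0).round(3),q.max(0).round(3)); 
    c=q[:,:2].mean(0); _,_,V=np.linalg.svd(q[:,:2]-c,full_matrices=False); print('  c',c.round(4),'dir',V[0].round(3),np.degrees(np.arctan2(V[0][1],V[0][0])))
    g=(y>-.12)&(y<.12)&(x>.6)&(x<.78)
    for lo,hi in [(.005,.02),(.03,.1),(.12,.2)]:
        q=P[g&(z>lo)&(z<hi)]; r=cv2.minAreaRect((q[:,:2]*1000).astype(np.float32)); print('  reader',lo,hi,len(q),np.round(r[0],1),np.round(r[1],1),round(r[2],1),'zmax',q[:,2].max().round(3))
E
```

```text
[ 0.47553416 -0.08597437  0.22705226] [-24.3  15.3  84.9  -0.   79.9 -34.3] 0.08567357778403413
plate top plane [-0.0001 -0.0023  0.0585] 14037
plate c [470.8 -57.7] size [110.2 149.4] long axis heading -80.08
fin c [475.6 -84.9] size [13.7 44.3] long axis heading -80.41
side2 rod 405 [0.549 0.131 0.04 ] [0.614 0.351 0.066]
  c [0.5798 0.2689] dir [-0.159  0.987] 99.15872110757758
  reader 0.005 0.02 318 [687.7  -1.9] [175.7 230. ] 1.4 zmax 0.02
  reader 0.03 0.1 266 [7.323e+02 5.000e-01] [119.  151.2] 8.6 zmax 0.099
  reader 0.12 0.2 483 [684.8  -8.9] [ 54.6 134.1] 12.6 zmax 0.191
scene2 rod 552 [0.547 0.135 0.04 ] [0.615 0.349 0.064]
  c [0.5838 0.2619] dir [-0.15   0.989] 98.59877769662775
  reader 0.005 0.02 733 [671.8   0.8] [105.7 188.7] 16.7 zmax 0.02
  reader 0.03 0.1 383 [690.5 -23. ] [ 33.8 125.6] 10.0 zmax 0.099
  reader 0.12 0.2 663 [691.5 -14.6] [ 55.6 139.4] 5.3 zmax 0.19
```

>>> apply_moves(series=[[30, 14, 0, 0, 0, 0, 1], [52, 24.8, 0, 0, 0, 0, 1], [52, 24.8, 0, 0, 0, 0, 1], [52, 24.8, 0, 0, 0, 0, 1], [52, 24.8, 0, 0, 0, 0, 1], [52, 24.8, 0, 0, 0, 0, 1], [43, 20.5, 0, 0, 0, 0, 1], [0, 0, 0, 0, 0, 0, 1], [0, 0, 0, 0, 0, 0, 1]])

```text
time_s: 13.58
position: [0.5741, 0.2687, 0.2266]
tool_rot: [[-0.173, 0.985, -0.002], [0.985, 0.173, -0.001], [-0.001, -0.002, -1.0]]
ft_force: [-0.1, -0.1, -0.4]
grip_width: 0.0857
gripper_force: 0.0
```

```bash
python3 - <<'E'
from meas import *
s=telemetry.observe();R=np.array(s['tool_rot']);print(s['position'],s['q'].round(1),'psi',np.degrees(np.arctan2(R[1,0],R[0,0])))
import pickle
d=cam('wrist');save(d,'w6');pickle.dump((d),open('w6.pkl','wb'));P=cloud(d);z=P[...,2];x=P[...,0];y=P[...,1]
print('bench',np.nanmedian(z[:100]))
E
```

```text
[0.57408204 0.26873957 0.22664844] [14.4 30.7 60.1 -0.  89.4  4.4] psi 99.96494179416297
bench 0.00036523083145897917
```

View pics/w6.png

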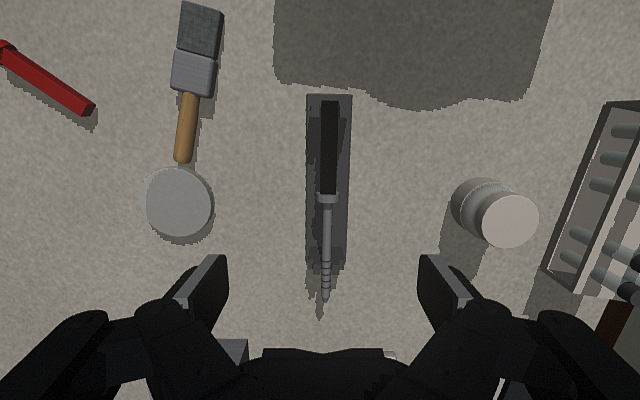

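The wrist view shows the black square handle from (329,100) to (328,194), the collar at (328,198), and the shaft running to a tip at about (325,300). The dish, brush and jar are clear to the sides. Next I'll measure the handle.

```bash
python3 - <<'E'
from meas import *
import pickle
d=pickle.load(open('w6.pkl','rb'));P=cloud(d);z=P[...,2];f=d['frame'].max(-1)
v,u=np.mgrid[:400,:640]
box=(v>80)&(v<310)&(u>300)&(u<355)
m=box&(f<60)&(z>.05)&(z<.066)
rect(P,m,'handle',.058,d); print('handle top z',np.median(z[m]))
m2=box&(z>.045)&(z<.07)&(v>203)
q=P[m2];print('shaft',len(q))
for v0 in range(205,300,12):
    k=m2&(v>=v0)&(v<v0+12); 
    if k.any(): print(v0,P[k].mean(0).round(4),P[k][:,2].max().round(4))
k=box&(z>.055)&(v>193)&(v<206);print('collar',P[k].mean(0).round(4),P[k][:,:2].min(0),P[k].max(0))
d['frame'][m]=(255,0,0);
E
```

```text
handle c [573.3 304.2] size [15.9 89.3] long axis heading -81.04
handle top z 0.05832831077934425
shaft 1219
205 [0.5831 0.2418 0.0547] 0.0575
217 [0.5851 0.2286 0.0547] 0.0571
229 [0.5872 0.2155 0.0544] 0.0576
241 [0.5891 0.202  0.0547] 0.057
253 [0.5915 0.1846 0.0518] 0.0593
265 [0.5935 0.1755 0.055 ] 0.0595
277 [0.5959 0.1594 0.0546] 0.0569
289 [0.5982 0.1453 0.0547] 0.0574
collar [0.5809 0.2563 0.0602] [0.56988006 0.24760166] [0.5923196  0.26173715 0.06428931]
```

>>> apply_moves(series=[[35, 5.3, 30, 0, 0, 1, 1], [0, 0, 50, 0, 0, 0, 1], [0, 0, 50, 0, 0, 0, 1], [0, 0, 40, 0, 0, 0, 1], [0, 0, 16, 0, 0, 0, 1], [0, 0, 8, 0, 0, 0, 1], [0, 0, 0, 0, 0, 0, 1]], grip_force=100)

```text
time_s: 14.5
position: [0.5741, 0.3045, 0.0349]
tool_rot: [[-0.155, 0.988, 0.001], [0.988, 0.155, 0.0], [0.0, 0.001, -1.0]]
ft_force: [0.3, 1.0, 0.2]
grip_width: 0.0855
gripper_force: 0.0
```

>>> apply_moves(series=[[0, 0, 0, 0, 0, 0, 0], [0, 0, 0, 0, 0, 0, 0], [0, 0, 0, 0, 0, 0, 0], [0, 0, 0, 0, 0, 0, 0], [0, 0, 0, 0, 0, 0, 0], [0, 0, 0, 0, 0, 0, 0], [0, 0, 0, 0, 0, 0, 0], [0, 0, 0, 0, 0, 0, 0]])

```text
time_s: 15.5
position: [0.5738, 0.3047, 0.0344]
tool_rot: [[-0.156, 0.988, 0.001], [0.988, 0.156, 0.0], [0.0, 0.001, -1.0]]
ft_force: [-1.5, -0.8, 5.9]
grip_width: 0.014
gripper_force: 98.2
```

>>> apply_moves(series=[[0, 0, -10, 0, 0, 0, 0], [0, 0, -30, 0, 0, 0, 0], [0, 0, -45, 0, 0, 0, 0], [0, 0, -50, 0, 0, 0, 0], [0, 0, -50, 0, 0, 0, 0], [0, 0, -40, 0, 0, -1, 0], [0, 0, 0, 0, 7.5, 0, 0], [0, 0, 0, 0, 7.5, 0, 0], [0, 0, 0, 0, 7.5, 0, 0], [0, 0, 0, 0, 7.5, 0, 0], [0, 0, 0, 0, 0, 0, 0], [0, 0, 0, 0, 0, 0, 0]])

```text
time_s: 17.0
position: [0.5735, 0.3049, 0.2593]
tool_rot: [[-0.151, 0.985, -0.086], [0.854, 0.174, 0.49], [0.498, 0.0, -0.867]]
ft_force: [0.2, 0.1, -1.1]
grip_width: 0.0139
gripper_force: 97.7
```

```bash
cat > rod.py <<'E'
from meas import *
s=telemetry.observe();R=np.array(s['tool_rot']);p=np.array(s['position']);print('p',p.round(4),R.round(4).tolist(),s['q'].round(1),s['ft_force'].round(1))
C=np.array([.4709,-.0575,.05]);a=np.radians(-80.08);X=np.array([np.cos(a),np.sin(a),0]);M=C-.08*X+[0,0,.046];out=-.866*X+[0,0,.5]
print('M',M.round(4),'out',out.round(4))
def goal(dist): # TCP so that tip is dist outside mouth, rod axis 15.6 behind TCP
    zt=-.5*X-[0,0,.866]; return M+out*(dist+.173)+.0156*zt
E
python3 - <<'E'
from rod import *
for n in ['side','scene']:
    d=cam(n);save(d,n+'3');P=cloud(d);T=(P-p)@R*1000
    # rod region in tool coords: forward along -x
    m=(abs(T[...,1])<12)&(abs(T[...,2]+15.6)<14)&(T[...,0]<-58)&(T[...,0]>-185)
    q=T[m]; print(n,m.sum(),q.min(0).round(1) if len(q) else '',)
    for lo in range(-180,-55,20):
        k=(q[:,0]>=lo)&(q[:,0]<lo+20)
        if k.sum()>2: print(lo,k.sum(),np.median(q[k],0).round(1))
w=R.T@(goal(.022)-p)*1000;print('to go tool',w.round(1))
E
```

```text
p [0.5735 0.3049 0.2593] [[-0.1508, 0.9848, -0.0861], [0.854, 0.1737, 0.4905], [0.498, 0.0004, -0.8672]] [ 5.8 29.4 62.6 29.8 90.3 -4.7] [ 0.2  0.1 -1.1]
M [0.4571 0.0213 0.096 ] out [-0.1492  0.8531  0.5   ]
side 0 
scene 168 [-169.7   -4.6  -22.6]
-180 13 [-164.9    2.   -19.1]
-160 28 [-151.1    2.6  -17.4]
-140 30 [-131.     2.9  -18.7]
-120 32 [-110.5    2.6  -18.7]
-100 29 [-90.3   2.9 -18.5]
-80 32 [-69.9   2.8 -18.7]
-60 4 [-58.3   2.7 -18.9]
to go tool [-110.9 -163.6   27.7]
```

>>> apply_moves(series=[[0, -24, 5, 0, 0, 0, 0], [0, -40, 7, 0, 0, 0, 0], [0, -40, 7, 0, 0, 0, 0], [0, -40, 7, 0, 0, 0, 0], [-20, -20, 2, 0, 0, 0, 0], [-35, 0, 0, 0, 0, 0, 0], [-35, 0, 0, 0, 0, 0, 0], [-21, 0, 0, 0, 0, 0, 0], [0, 0, 0, 0, 0, 0, 0], [0, 0, 0, 0, 0, 0, 0]])

```text
time_s: 18.35
position: [0.4263, 0.1961, 0.1798]
tool_rot: [[-0.151, 0.985, -0.086], [0.853, 0.174, 0.492], [0.5, 0.001, -0.866]]
ft_force: [-0.2, -0.7, -0.9]
grip_width: 0.014
gripper_force: 97.8
```

```bash
python3 - <<'E'
from rod import *
w=R.T@(goal(.022)-p)*1000;print('to go tool',w.round(1))
G=np.c_[-X*.866+[0,0,.5], np.cross(-.5*X-[0,0,.866],-X*.866+[0,0,.5]), -.5*X-[0,0,.866]]
from scipy.spatial.transform import Rotation as Ro
print('rot to go',Ro.from_matrix(R.T@G).as_rotvec(degrees=True).round(2))
for n in ['side','scene']:
    d=cam(n);im=d['frame'];P=cloud(d);T=(P-M)
    al=T@out; pe=np.linalg.norm(T-al[...,None]*out,axis=-1)
    yt=np.cross([0,0,1],-X); 
    c=d['attitude'].T@(M-d['eye']);u=int(d['cx']+d['f']*c[0]/-c[2]);v=int(d['cy']-d['f']*c[1]/-c[2])
    for nm,lo,hi in [('tube',-.05,0),('shaft',.03,.13)]:
        k=(al>lo)&(al<hi)&(pe<.022)&(P[...,2]>.07); q=T[k]
        if k.sum(): print(n,nm,k.sum(),'lateral (plate y)',np.median(q@np.cross([0,0,1],X)*1000).round(1),'perp up',np.median(q@(.5*X+[0,0,.866])*1000).round(1))
    c=im[max(0,v-70):v+70,max(0,u-100):u+100];cv2.imwrite(f'pics/{n}4.png',cv2.cvtColor(cv2.resize(c,None,fx=3,fy=3),cv2.COLOR_RGB2BGR))
E
```

```text
p [0.4263 0.1961 0.1798] [[-0.1514, 0.9847, -0.0862], [0.8529, 0.1742, 0.4921], [0.4996, 0.001, -0.8663]] [ -6.2  17.6  97.   29.6  76.5 -26.1] [-0.2 -0.7 -0.9]
M [0.4571 0.0213 0.096 ] out [-0.1492  0.8531  0.5   ]
to go tool [-0.6  0.3 -0.6]
rot to go [-0.01  0.03  0.12]
side tube 14 lateral (plate y) -7.0 perp up -1.2
side shaft 4 lateral (plate y) 1.3 perp up 5.4
scene tube 130 lateral (plate y) 7.9 perp up 3.9
scene shaft 103 lateral (plate y) 2.5 perp up 3.1
```

View pics/side4.png

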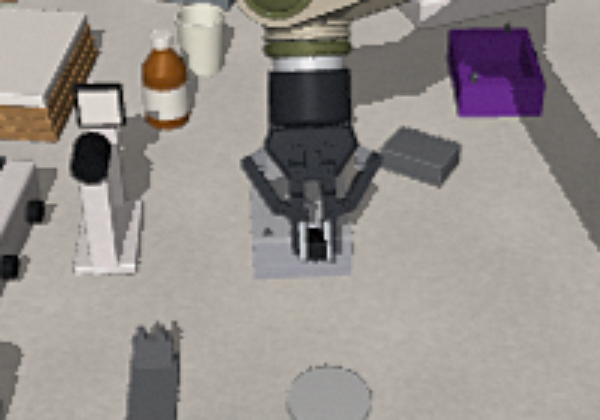

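View pics/scene4.png

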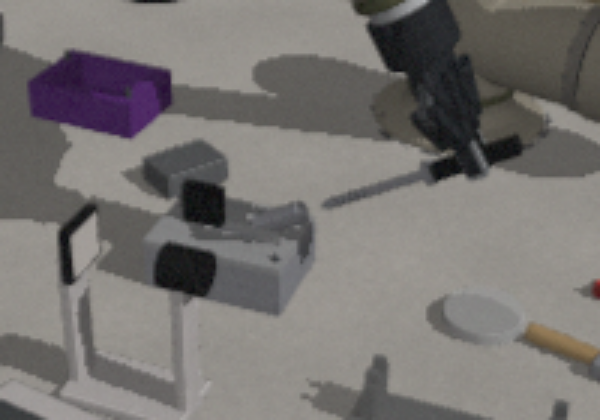

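Both views show the rod lined up with the tube: the tip at (325,204) in the scene crop and the tube mouth at about (305,215), with plenty of clearance around the hand. Now I insert, in stages.

>>> apply_moves(series=[[-10, 0.5, 0.5, 0, 0, 0, 0], [-10, 0, 0, 0, 0, 0, 0], [-8, 0, 0, 0, 0, 0, 0], [-6, 0, 0, 0, 0, 0, 0], [-4, 0, 0, 0, 0, 0, 0], [0, 0, 0, 0, 0, 0, 0], [0, 0, 0, 0, 0, 0, 0]])

```text
time_s: 19.32
position: [0.4324, 0.1634, 0.1599]
tool_rot: [[-0.15, 0.985, -0.086], [0.853, 0.173, 0.492], [0.5, 0.0, -0.866]]
ft_force: [0.5, 0.4, -0.6]
grip_width: 0.0141
gripper_force: 97.8
```

>>> apply_moves(series=[[-6, 0, 0, 0, 0, 0, 0], [-6, 0, 0, 0, 0, 0, 0], [-6, 0, 0, 0, 0, 0, 0], [0, 0, 0, 0, 0, 0, 0], [0, 0, 0, 0, 0, 0, 0]])

```text
time_s: 19.95
position: [0.4351, 0.1479, 0.1508]
tool_rot: [[-0.15, 0.985, -0.087], [0.853, 0.173, 0.493], [0.5, -0.0, -0.866]]
ft_force: [0.7, -0.2, -0.7]
grip_width: 0.0138
gripper_force: 97.8
```

>>> apply_moves(series=[[-8, 0, 0, 0, 0, 0, 0], [-9, 0, 0, 0, 0, 0, 0], [-9, 0, 0, 0, 0, 0, 0], [-9, 0, 0, 0, 0, 0, 0], [-9, 0, 0, 0, 0, 0, 0], [-9, 0, 0, 0, 0, 0, 0], [-9, 0, 0, 0, 0, 0, 0], [-8, 0, 0, 0, 0, 0, 0], [0, 0, 0, 0, 0, 0, 0], [0, 0, 0, 0, 0, 0, 0]])

```text
time_s: 21.2
position: [0.4456, 0.0883, 0.1158]
tool_rot: [[-0.15, 0.985, -0.087], [0.853, 0.173, 0.493], [0.5, 0.0, -0.866]]
ft_force: [0.7, 0.2, -1.5]
grip_width: 0.0142
gripper_force: 97.8
```

>>> apply_moves(series=[[-4, 0, 0, 0, 0, 0, 0], [-4, 0, 0, 0, 0, 0, 0], [-3, 0, 0, 0, 0, 0, 0], [0, 0, 0, 0, 0, 0, 0], [0, 0, 0, 0, 0, 0, 0]])

```text
time_s: 21.82
position: [0.4473, 0.0789, 0.1103]
tool_rot: [[-0.15, 0.985, -0.086], [0.853, 0.173, 0.493], [0.5, 0.0, -0.866]]
ft_force: [-0.2, 0.4, -2.3]
grip_width: 0.0145
gripper_force: 97.8
```

```bash
python3 - <<'E'
from rod import *
w=R.T@(goal(-.12)-p)*1000;print('to go tool',w.round(1))
E
```

```text
p [0.4473 0.0789 0.1103] [[-0.1499, 0.9849, -0.0865], [0.8529, 0.1731, 0.4925], [0.5, 0.0001, -0.866]] [-20.2  25.   99.6  26.8  73.5 -42.1] [-0.2  0.4 -2.3]
M [0.4571 0.0213 0.096 ] out [-0.1492  0.8531  0.5   ]
to go tool [-4.7 -0.2 -1.2]
```

>>> apply_moves(series=[[-2, 0, 0, 0, 0, 0, 0], [-2, 0, 0, 0, 0, 0, 0], [0, 0, 0, 0, 0, 0, 0], [0, 0, 0, 0, 0, 0, 0]])

```text
time_s: 22.32
position: [0.4478, 0.0754, 0.1082]
tool_rot: [[-0.15, 0.985, -0.087], [0.853, 0.173, 0.492], [0.5, -0.0, -0.866]]
ft_force: [-0.7, -0.0, -2.0]
grip_width: 0.014
gripper_force: 97.8
```

>>> apply_moves(series=[[-1, 0, 0, 0, 0, 0, 0], [-1, 0, 0, 0, 0, 0, 0], [0, 0, 0, 0, 0, 0, 0], [0, 0, 0, 0, 0, 0, 0]])

```text
time_s: 22.82
position: [0.4479, 0.0749, 0.1079]
tool_rot: [[-0.15, 0.985, -0.087], [0.851, 0.173, 0.495], [0.503, 0.0, -0.865]]
ft_force: [-0.3, 7.4, 5.2]
grip_width: 0.0138
gripper_force: 98.1
```

The collar has stopped on the mouth, with about 9 N axial force. I hold briefly, then draw the rod out.

>>> apply_moves(series=[[-0.5, 0, 0, 0, 0, 0, 0], [0, 0, 0, 0, 0, 0, 0], [0, 0, 0, 0, 0, 0, 0]])

```text
time_s: 23.2
position: [0.4478, 0.0749, 0.1079]
tool_rot: [[-0.15, 0.985, -0.087], [0.851, 0.174, 0.496], [0.503, 0.0, -0.864]]
ft_force: [-0.3, 9.3, 7.5]
grip_width: 0.0145
gripper_force: 98.1
```

>>> apply_moves(series=[[4, 0, 0, 0, 0, 0, 0], [10, 0, 0, 0, 0, 0, 0], [14, 0, 0, 0, 0, 0, 0], [14, 0, 0, 0, 0, 0, 0], [14, 0, 0, 0, 0, 0, 0], [14, 0, 0, 0, 0, 0, 0], [14, 0, 0, 0, 0, 0, 0], [14, 0, 0, 0, 0, 0, 0], [14, 0, 0, 0, 0, 0, 0], [14, 0, 0, 0, 0, 0, 0], [20, 0, 0, 0, 0, 0, 0], [20, 0, 0, 0, 0, 0, 0]])

```text
time_s: 24.7
position: [0.4231, 0.2158, 0.1905]
tool_rot: [[-0.15, 0.985, -0.087], [0.853, 0.173, 0.493], [0.5, -0.0, -0.866]]
ft_force: [-0.6, 0.4, -0.3]
grip_width: 0.0141
gripper_force: 97.9
```

>>> apply_moves(series=[[10, 0, 0, 0, 0, 0, 0], [0, 0, 0, 0, 0, 0, 0], [0, 0, 0, 0, 0, 0, 0]])

```text
time_s: 25.08
position: [0.4219, 0.2231, 0.1947]
tool_rot: [[-0.149, 0.985, -0.087], [0.853, 0.173, 0.492], [0.5, -0.001, -0.866]]
ft_force: [-0.1, -0.2, -0.6]
grip_width: 0.014
gripper_force: 97.9
```

```bash
python3 - <<'E'
from rod import *
print('tip out by', ((p-goal(0))@out).round(4))
d=cam('scene');save(d,'scene5');P=cloud(d);T=(P-p)@R*1000
m=(abs(T[...,1])<12)&(abs(T[...,2]+15.6)<14)&(T[...,0]<-58)&(T[...,0]>-190); q=T[m]
A=np.polyfit(q[:,0],q[:,2],1);print('rod z-slope in tool',A,'y',np.polyfit(q[:,0],q[:,1],1),'xmin',q[:,0].min())
# plate check
z=P[...,2];k=(abs((P-C)@X)<.08)&(abs((P-C)@np.cross([0,0,1],X))<.06)&(abs(z-.058)<.006);print('plate z',np.median(z[k]),k.sum())
# reader at height: screen and lens
for n in ['scene','side']:
    d=cam(n);P=cloud(d);z=P[...,2];x=P[...,0];y=P[...,1];f=d['frame']
    g=(x>.6)&(x<.78)&(z>.12)&(z<.2)
    for nm,a in [('lens',(y>.0)&(y<.1)),('screen',(y<-.03)&(y>-.12))]:
        q=P[g&a]; print(n,nm,len(q),q.min(0).round(4),q.max(0).round(4),np.median(q,0).round(4))
    q=P[(x>.6)&(x<.78)&(abs(y+.01)<.085)&(abs(z-.014)<.004)]; print(' base',len(q),cv2.minAreaRect((q[:,:2]*1000).astype(np.float32)))
E
```

```text
p [0.4219 0.2231 0.1947] [[-0.1494, 0.985, -0.0868], [0.8531, 0.1728, 0.4923], [0.4999, -0.0005, -0.8661]] [ -2.7  16.5  95.6  30.   77.1 -21.9] [-0.1 -0.2 -0.6]
M [0.4571 0.0213 0.096 ] out [-0.1492  0.8531  0.5   ]
tip out by 0.0538
rod z-slope in tool [ 4.55416921e-04 -1.85723078e+01] y [-0.00416618  1.6032128 ] xmin -170.3483720045456
plate z 0.05921452292816609 663
scene lens 366 [0.6585 0.0119 0.1202] [0.7039 0.0564 0.1833] [0.6919 0.0377 0.167 ]
scene screen 296 [ 0.6677 -0.0843  0.1201] [ 0.7237 -0.0577  0.1904] [ 0.7039 -0.0637  0.1644]
 base 653 ((688.1969604492188, -23.134414672851562), (75.67967987060547, 124.34365844726562), 9.298568725585938)
side lens 225 [0.6593 0.0106 0.1202] [0.7035 0.0588 0.1829] [0.6783 0.0484 0.1686]
side screen 258 [ 0.6699 -0.0778  0.1206] [ 0.7245 -0.0547  0.1905] [ 0.6965 -0.0623  0.1629]
 base 243 ((689.9179077148438, -19.541175842285156), (69.4615707397461, 128.74130249023438), 8.949403762817383)
```

The rod is out with its tip about 54 mm clear, and the plate is still flush. The reading point comes to about (0.690,-0.0215,0.160) with a heading of about 9°, and the lens, screen and base agree on this. Next I level the rod, raise it and turn it.

>>> apply_moves(series=[[0, 0, 0, 0, -7.5, 0, 0], [0, 0, 0, 0, -7.5, 0, 0], [0, 0, 0, 0, -7.5, 0, 0], [0, 0, 0, 0, -7.5, 0, 0], [0, 0, -25, 0, 0, 0, 0], [0, 0, -25, 0, 0, 0, 0], [0, 0, 0, 0, 0, 0, 0]])

```text
time_s: 26.1
position: [0.4224, 0.2235, 0.2459]
tool_rot: [[-0.173, 0.985, 0.003], [0.985, 0.173, 0.001], [0.0, 0.003, -1.0]]
ft_force: [-0.2, 0.4, -2.5]
grip_width: 0.0144
gripper_force: 97.9
```

>>> apply_moves(series=[[0, 0, 0, 0, 0, -5, 0], [0, 0, 0, 0, 0, -9, 0], [0, 0, 0, 0, 0, -9, 0], [0, 0, 0, 0, 0, -9, 0], [0, 0, 0, 0, 0, -9, 0], [0, 0, 0, 0, 0, -9, 0], [0, 0, 0, 0, 0, -9, 0], [0, 0, 0, 0, 0, -9, 0], [0, 0, 0, 0, 0, -9, 0], [0, 0, 0, 0, 0, -9, 0], [0, 0, 0, 0, 0, -3, 0], [0, 0, 0, 0, 0, 0, 0]])

```text
time_s: 27.6
position: [0.4215, 0.2231, 0.2437]
tool_rot: [[-0.988, -0.155, -0.002], [-0.155, 0.988, -0.0], [0.002, -0.0, -1.0]]
ft_force: [0.3, -0.1, -1.4]
grip_width: 0.0142
gripper_force: 97.9
```

```bash
cat > fin.py <<'E'
from rod import *
a=np.radians(9);h2=np.array([np.cos(a),np.sin(a),0]);RP=np.array([.690,-.0215,.160])
print('psi',np.degrees(np.arctan2(R[1,0],R[0,0])),'to hover tool',(R.T@(RP-.173*h2+[0,0,.0844]-p)*1000).round(1),'tip',(p-R[:,0]*.173-R[:,2]*.0156).round(4))
E
python3 fin.py
```

```text
p [0.4215 0.2231 0.2437] [[-0.9879, -0.1548, -0.0022], [-0.1548, 0.988, -0.0004], [0.0022, -0.0001, -1.0]] [ 13.6  13.9  83.9   0.   82.2 -85.3] [ 0.3 -0.1 -1.4]
M [0.4571 0.0213 0.096 ] out [-0.1492  0.8531  0.5   ]
psi -171.09641216692677 to hover tool [ -54.4 -283.5   -0.7] tip [0.5925 0.2499 0.259 ]
```

>>> apply_moves(series=[[-5, -24, 0, 0, 0, 0, 0], [-9, -46, 0, 0, 0, 0, 0], [-9, -48, 0, 0, 0, 0, 0], [-9, -48, 0, 0, 0, 0, 0], [-9, -48, 0, 0, 0, 0, 0], [-8, -44, 0, 0, 0, 0, 0], [-5.4, -25.5, 0, 0, 0, 0, 0], [0, 0, 0, 0, 0, 0, 0], [0, 0, 0, 0, 0, 0, 0]])

```text
time_s: 28.72
position: [0.5193, -0.0475, 0.2445]
tool_rot: [[-0.988, -0.155, -0.001], [-0.155, 0.988, 0.001], [0.001, 0.001, -1.0]]
ft_force: [0.6, -0.1, -1.2]
grip_width: 0.014
gripper_force: 97.9
```

```bash
python3 - <<'E'
from fin import *
for n in ['scene','side']:
    d=cam(n);save(d,n+'6');P=cloud(d);T=(P-p)@R*1000
    m=(abs(T[...,1])<14)&(abs(T[...,2]+15.6)<14)&(T[...,0]<-60)&(T[...,0]>-190);q=T[m];print(n,len(q),q.min(0).round(1),np.median(q,0).round(1),np.polyfit(q[:,0],q[:,2],1).round(4))
im=cv2.imread('pics/scene6.png');cv2.imwrite('pics/fin.png',cv2.resize(im[100:290,150:400],None,fx=3,fy=3))
E
```

```text
p [ 0.5193 -0.0475  0.2445] [[-0.9878, -0.1554, -0.0011], [-0.1554, 0.9878, 0.0007], [0.0009, 0.0008, -1.0]] [ -18.3   18.4   77.3    0.    84.3 -117.2] [ 0.6 -0.1 -1.2]
M [0.4571 0.0213 0.096 ] out [-0.1492  0.8531  0.5   ]
psi -171.05834887457212 to hover tool [ 0.4 -1.   0.1] tip [ 0.6903 -0.0206  0.2599]
scene 114 [-174.3   -6.4  -23.4] [-124.1    1.7  -20. ] [-1.60000e-02 -2.13036e+01]
side 116 [-172.4   -3.4  -23.6] [-116.3    2.4  -18.7] [-1.0400e-02 -1.9575e+01]
```

View pics/fin.png

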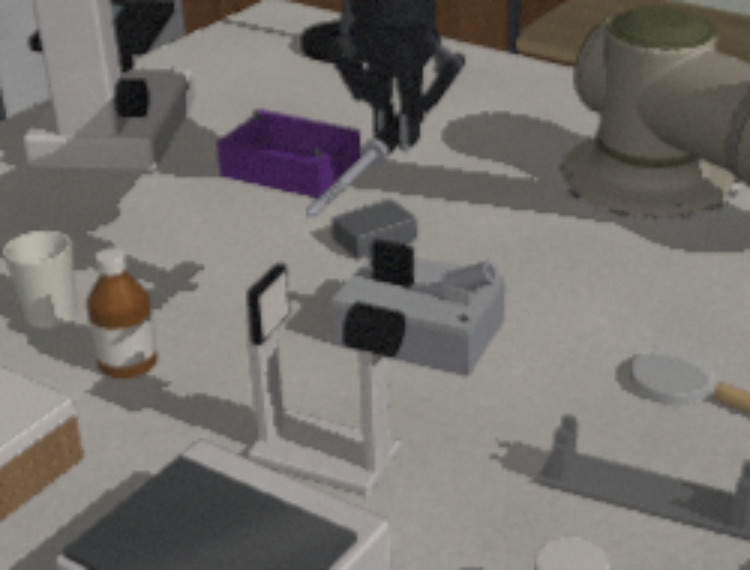

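The rod hangs level above the gap, with its tip at (310,212), the plate seated and everything clear. Now I lower it between the lens and the screen.

>>> apply_moves(series=[[0, -1, 15, 0, 0, 0, 0], [0, 0, 25, 0, 0, 0, 0], [0, 0, 25, 0, 0, 0, 0], [0, 0, 20, 0, 0, 0, 0], [0, 0, 10, 0, 0, 0, 0], [0, 0, 5, 0, 0, 0, 0], [0, 0, 0, 0, 0, 0, 0], [0, 0, 0, 0, 0, 0, 0], [0, 0, 0, 0, 0, 0, 0], [0, 0, 0, 0, 0, 0, 0]])

```text
time_s: 30.08
position: [0.52, -0.0492, 0.1452]
tool_rot: [[-0.988, -0.156, 0.0], [-0.156, 0.988, -0.0], [-0.0, -0.0, -1.0]]
ft_force: [-0.2, 0.6, -1.7]
grip_width: 0.0141
gripper_force: 98.0
```

```bash
python3 - <<'E'
from fin import *
for n in ['scene','side']:
    d=cam(n);save(d,n+'7');P=cloud(d);T=(P-p)@R*1000
    m=(abs(T[...,1])<10)&(abs(T[...,2]+15.6)<12)&(T[...,0]<-60)&(T[...,0]>-185);q=T[m]
    if len(q): print(n,len(q),q.min(0).round(1),'far end world',P[m][np.argmin(q[:,0])].round(4))
    z=P[...,2];k=(abs((P-C)@X)<.07)&(abs((P-C)@np.cross([0,0,1],X))<.05)&(abs(z-.058)<.006);print('plate z',np.median(z[k]),k.sum())
print(telemetry.observe()['qvel'].round(2))
E
```

```text
p [ 0.52   -0.0492  0.1452] [[-0.9878, -0.1559, 0.0005], [-0.1559, 0.9878, -0.0002], [-0.0004, -0.0002, -1.0]] [ -18.4   23.7   86.7   -0.    69.5 -117.4] [-0.2  0.6 -1.7]
M [0.4571 0.0213 0.096 ] out [-0.1492  0.8531  0.5   ]
psi -171.03147511632562 to hover tool [  0.7   0.7 -99.2] tip [ 0.6909 -0.0222  0.1609]
scene 104 [-176.4   -6.2  -24.4] far end world [ 0.694  -0.0198  0.1669]
plate z 0.059410519652070115 498
side 105 [-173.5   -4.2  -22.9] far end world [ 0.6909 -0.0194  0.1644]
plate z 0.05899835721286145 598
[ 0.1   0.23  0.03  0.02 -0.02 -0.01]
```

The tip is at about (0.691,-0.022,0.162), within a few millimetres of the reading point, so I'm handing in.

```bash
python3 -c "
from rig import env
print(env.close_job())"
```

```text
the job is handed in; nothing more can be done
None
```

The job is handed in, verdict not shown: by my measurements the plate is seated and released, the rod went to its collar stop and came fully out, and I ended holding it level with its tip about 3 mm from the measured reading point, at about 30 s of the 72 s limit.

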